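# Lock the bayonet filter cartridge into its housing

### The arm

A 6-joint arm with a two-finger parallel gripper is mounted at the origin on a cart in front of the work surface, level with it; the furniture and walls round the work are solid. World frame = base frame: x ahead of the robot, y to its left, z up, the work surface at z = 0. Lengths are in mm, angles in rad, forces in N, time in s.
With the tool pointing down it reaches from about 350 to 975 mm from the base axis. Payload 7.1 kg.
Tool frame: the origin (TCP) lies at the very end of the fingers, on their centre line; the grasp point (between the pads) lies 19 mm behind it (ctrl.grip_depth is the distance from the TCP to the grasp point, in mm); x points along the fingers, z is the direction in which the jaws open and shut, and the axes are right-handed (so a half turn about x gives the same grasp; the last joint's range is limited). The gripper opens to 88 mm and grips with 3 to 60 N. Pads are 20 mm wide; open, the fingers measure 115 mm over their backs; the gripper's body (75 mm by 178 mm) begins 61 mm behind the grasp point.
Start: joints at [1.315, 0.423, 1.63, -0, 1.089, -0.019], TCP at [146.589, 607.549, 222.675] pointing down, gripper open.
Joint ranges: [-3, 3], [-0.9, 2.11], [0.09, 2.58], [-1.31, 4.45], [0.11, 2.69], [-2.54, 2.54]. Speed limits (rad/s): [2.39, 2.39, 3.01, 3.14, 3.14, 3.14].

### API

Orientations are given as a rotation vector (axis times angle).
In Python, from workcell import ctrl gives the robot as it stands. The module is installed in compiled form; this text tells all that it offers.
- The arm moves only by the tool send_rows, never from a script. Its argument "rows" is a list of rows, each a list of 4 numbers: the shift along the tool's x, y, z in mm, then the turn about the tool's x in rad. In form: [[x, y, z, turn], ...]. A call has 1 to 10 rows; each row shifts and turns the pose as measured when the row begins, along the tool's axes as they then stand; what a row does not reach is not made up. A row lasts 1/12 s, in which the tool goes at most 41.7 mm and 7.16 degrees, less where a joint would pass 70% of its speed; a pose out of reach is approached as far as the arm can. A call with a gripper value outside its range is refused whole. "fingers" is the opening, from 0 (shut) to 1 (fully open), set as the call begins (left out, the last holds). The fingers move at their own pace and stop on an object; the grip force is fixed at half the most. Time passes only in rows, so rows that do not move let the fingers close. It gives the time, the measured TCP pose, the force and the opening at its end, in the units of the state.
- ctrl.get_obs(): the state, without advancing time (a new reading comes with each control period).
- ctrl.get_image(name): name is "side" or "top" or "wrist"; returns a dict with "img" (384x512x3 uint8, red, green, blue), "depth" (384x512 float32, mm along the optical axis (not along the pixel's ray), 0 where there is no reading), "mtx" (3x3 intrinsics, pixels), "world_from_camera" (4x4, takes a point from camera to world coordinates). Camera axes: x right, y down, z forward; pixel columns grow to the right and rows downward; lengths in mm; the calibration is good to about 2 mm. A picture is of the moment at which its call begins.
- ctrl.close_job(): hands the job in, once; it reports no verdict.
The state is a dict: "t": time; "qpos": joint angles; "qvel": joint speeds; "joint_torque": joint torques, N m; "ee_pos": TCP position; "orientation": TCP orientation; "ft_force": force on the tool from outside, world axes, zero at the start; "moment": the same for the moment, N m; "width": finger opening in mm.
Only numpy, scipy, OpenCV 4.12 (cv2) and the standard library are available. Lean on these libraries where they do the work, as an engineer would, in place of code of your own. Each camera call takes 0.05 s, during which the arm holds its last target.

### The job

Fit the filter cartridge into the filter housing on the bench: find its slots by feel with gentle pressure, push it straight in against the spring, twist it a quarter turn clockwise until it locks, and let go. Do not force it, and leave the other things on the bench where they are.

Things in the scene. Friction and masses are not known exactly. Their poses are not given: they have to be found in the camera images.
- cartridge: Loose steel filter cartridge, about 0.18 kg, standing upright, 72 mm tall. Origin: centre of its underside, z up. Round body, diameter 36 mm, chamfered foot, from z = 0 to 36 mm; a disc of diameter 41 mm from 36 to 41 mm; on top a grey bar grip, 46 mm long along x, 16 mm thick along y, from z = 41 to 72 mm. Half a turn gives the same part.
- cartridge_grip (a point): Middle of the bar grip, on the axis, 60 mm above the cartridge's underside: pinch the bar here across its 16 mm (along y).
- cartridge_lug (a point): Middle of one of the two lugs, 20 mm out along the cartridge's x and 17 mm above its underside; the other is opposite. They lie straight under the ends of the bar. Each reaches 24 mm from the axis, is 7 mm wide and 6 mm tall (z = 14 to 20 mm).
- housing: Filter housing screwed to the bench: square 100 mm foot, 8 mm thick, and an upright aluminium tube, outer diameter 76 mm, 62 mm tall, open at the top; a hose stub sticks out along +x. Origin: centre of its underside, z up along the tube's axis. It counts as forced if more than 50 N act on it.
- housing_mouth (a point): Centre of the steel bayonet ring in the mouth, on its flat top, 60 mm above the housing's underside. Bore 39 mm, two opposite entry slots 10.5 mm wide for the lugs. The slots lie roughly along the housing's x, but the clamped ring stands turned by up to 0.55 rad (32 degrees) either way, which is not reported: see or feel it. Lugs resting on the ring: cartridge origin 14 mm below this point.
- housing_plate (a point): Centre of the top of the free spring plate inside, 43 mm above the housing's underside. It bears on the cartridge's underside: 4 N at first touch (the lugs are then 3 mm down in the slots), then 0.7 N per mm, solid after 17 mm. Only with the cartridge's underside 11 to 17 mm below this point are the lugs under the 8 mm thick lips, free to turn.
- housing_lock (a point): Where the centre of the cartridge's underside is when locked, 36 mm above the housing's underside. 80 degrees clockwise (from above) of each slot the lip has a notch underneath, 14 mm wide, 4 mm deep, with a stop just after it. Once the push is eased there, the spring lifts the lugs 4 mm into the notches and holds them. Anticlockwise the slots are walled.
- hex_key: Bystander: black hex key lying on the bench, 32 x 84 x 9 mm. Origin: centre of its underside.
- vial_1: Bystander: glass sample vial standing, diameter 19, 58 mm tall. Origin: centre of its underside.
- kf_clamp: Bystander: aluminium pipe clamp with wing nut lying flat, 57 x 88 x 17 mm. Origin: centre of its underside.
Mind the look-alikes: they are no part of the job. Leave any red look-alike of the cartridge alone.

How it is judged:
By the outcome, as a careful person would: the job done as asked, in the order asked, and still so for the second after the job is handed in, with the robot touching nothing.
It also fails if it takes over 72 s, if anything falls off the work surface, if the arm or the gripper's body presses on something with over 40 N, if the wrist force passes 120 N, or if a joint passes its speed limit or range.

## Working session

There is one attempt and no reset: what is moved stays moved. The work goes in short steps, Python scripts to look and compute and a tool call to move; the robot and the scene stay as the last step left them, time stands still between calls to the robot, and variables do not carry over. Pictures are saved under pics/ and viewed, and the job is handed in when it is done.

Besides the shell and the picture viewer there is one more tool, called by a JSON object that holds its "name" and its "arguments", one argument or row to a line. send_rows: Moves the arm, as the interface text tells. Its arguments: {"type":"object","properties":{"rows":{"type":"array"},"fingers":{"type":"number"}},"required":["rows"]}

```bash
mkdir -p pics; ls; python3 - <<'E'
from workcell import ctrl
import cv2,numpy as np
o=ctrl.get_obs()
print({k:np.round(v,3).tolist() for k,v in o.items()}, ctrl.grip_depth)
for n in ["side","top","wrist"]:
    r=ctrl.get_image(n); cv2.imwrite(f"pics/a_{n}.png",r["img"][:,:,::-1]); np.savez(f"a_{n}.npz",**r)
    print(n,np.round(r["mtx"],1).tolist(),np.round(r["world_from_camera"],3).tolist())
E
```

```text
pics
{'t': 0.0, 'qpos': [1.315, 0.424, 1.631, -0.0, 1.089, -0.019], 'qvel': [0.001, 0.001, 0.002, -0.001, 0.002, 0.001], 'joint_torque': [-0.003, -54.464, -27.366, 0.064, 0.023, -0.0], 'ee_pos': [146.431, 607.008, 221.905], 'orientation': [-1.034, 1.313, 1.032], 'ft_force': [-0.043, -0.122, 0.011], 'moment': [-0.026, -0.07, -0.041], 'width': 87.871} 18.700000000000003
side [[474.0, 0.0, 252.2], [0.0, 474.0, 187.7], [0.0, 0.0, 1.0]] [[0.312, -0.842, 0.44, 82.345], [-0.95, -0.276, 0.146, -64.472], [-0.001, -0.463, -0.886, 950.642], [0.0, 0.0, 0.0, 1.0]]
top [[420.1, 0.0, 261.4], [0.0, 420.1, 189.7], [0.0, 0.0, 1.0]] [[0.006, -0.98, 0.197, 375.849], [-1.0, -0.0, 0.029, 44.557], [-0.028, -0.197, -0.98, 935.976], [0.0, 0.0, 0.0, 1.0]]
wrist [[301.9, 0.0, 255.9], [0.0, 301.9, 190.3], [0.0, 0.0, 1.0]] [[0.235, 0.939, 0.252, 77.51], [0.972, -0.226, -0.064, 623.751], [-0.003, 0.26, -0.966, 383.134], [0.0, 0.0, 0.0, 1.0]]
```

View pics/a_side.png

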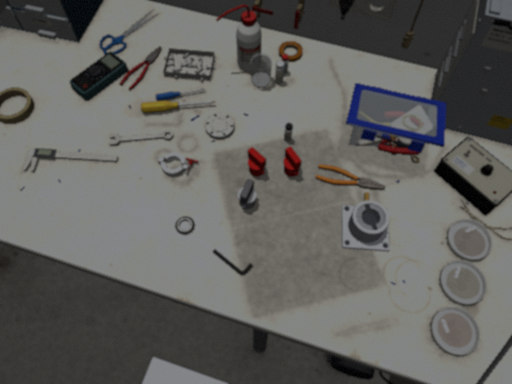

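View pics/a_top.png

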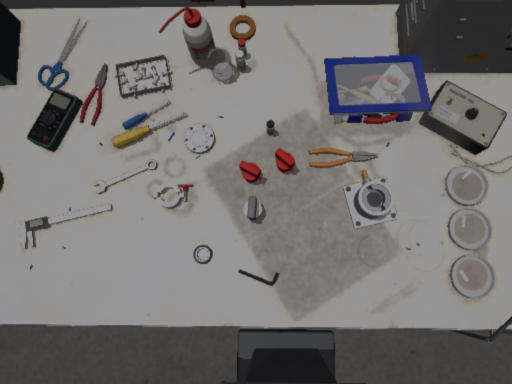

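View pics/a_wrist.png

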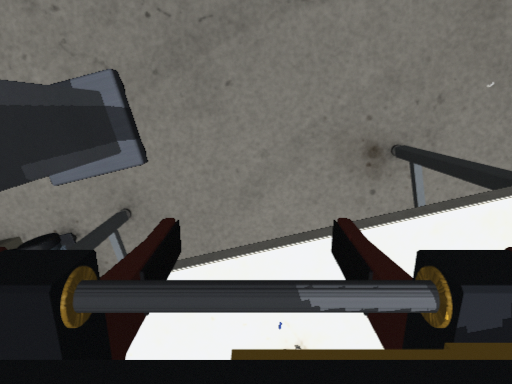

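The arm is out of view. Cartridge candidates in the top view are the grey bar grip at (254,208) and the red look-alikes at (250,172) and (285,160). I choose the grey one. The housing is at (375,198).

```bash
python3 - <<'E'
import cv2,numpy as np
t=np.load("a_top.npz")["img"][:,:,::-1]; s=np.load("a_side.npz")["img"][:,:,::-1]
def c(i,x,y,h=32): return cv2.resize(i[y-h:y+h,x-h:x+h],(380,290 if 0 else 380),interpolation=cv2.INTER_CUBIC)
a=np.hstack([c(t,254,208),c(t,375,198)]);b=np.hstack([c(s,249,195),c(s,368,222)])
v=np.vstack([a,b]); v=cv2.resize(v,(600,600)); v=np.clip(v*1.5,0,255).astype(np.uint8)
cv2.imwrite("pics/crop1.png",v)
E
```

```text
(no output)
```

View pics/crop1.png

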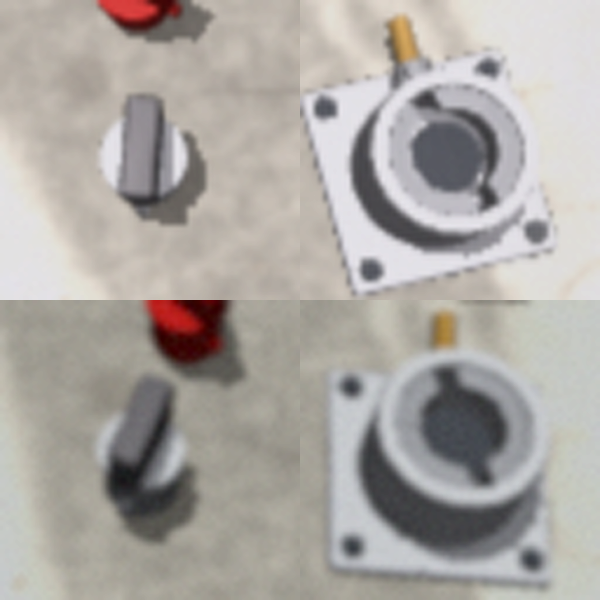

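The grey part with white disc is the cartridge (top 254,208). The ring's slots show as dark notches at top crop pixels (425,98) and (487,200). Next I convert these to world positions.

```bash
cat > h.py <<'E'
import numpy as np,cv2
def ray(r,u,v,z):
    M=r["world_from_camera"];d=M[:3,:3]@np.linalg.inv(r["mtx"])@np.array([u,v,1.]);p=M[:3,3]
    return p+d*(z-p[2])/d[2]
E
python3 - <<'E'
from h import *
t=np.load("a_top.npz");s=np.load("a_side.npz")
T=lambda u,v,z:ray(t,343+(u-300)/4.6875,166+v/4.6875,z).round(1)
T2=lambda u,v,z:ray(t,222+u/4.6875,176+v/4.6875,z).round(1)
S=lambda u,v,z:ray(s,336+(u-300)/4.6875,190+(v-300)/4.6875,z).round(1)
S2=lambda u,v,z:ray(s,217+u/4.6875,163+(v-300)/4.6875,z).round(1)
print("slots top",T(427,100,60),T(488,198,60)); print("side",S(444,378,60),S(483,475,60))
# rim circle
print("rim top L,R,T,B mean",(T(372,150,62)+T(538,150,62))/2,(T(455,72,62)+T(455,230,62))/2)
print("foot corners",T(302,97,8),T(505,50,8),T(555,245,8),T(358,295,8))
print("side rim",(S(378,425,62)+S(550,425,62))/2,(S(463,350,62)+S(463,505,62))/2)
print("bar top ends", T2(144,96,72),T2(135,196,72),"side",S2(157,380,72),S2(128,460,72))
print("hose",T(400,15,30))
E
```

```text
slots top [ 557.3 -159.3   60. ] [ 512.6 -184.3   60. ]
side [ 556.5 -157.8   60. ] [ 516.  -183.4   60. ]
rim top L,R,T,B mean [ 534.  -170.2   62. ] [ 533.8 -170.2   62. ]
foot corners [ 569.5 -112.     8. ] [ 592.5 -209.7    8. ] [ 498.4 -228.     8. ] [ 474.6 -135.1    8. ]
side rim [ 535.8  -170.55   62.  ] [ 535.1  -170.25   62.  ]
bar top ends [535.2  88.4  72. ] [490.3  91.9  72. ] side [534.7  89.1  72. ] [492.5  88.7  72. ]
hose [ 604.3 -155.5   30. ]
```

```bash
python3 - <<'E'
from workcell import ctrl
from scipy.spatial.transform import Rotation as R
import numpy as np
o=ctrl.get_obs();m=R.from_rotvec(o["orientation"]).as_matrix();print(m.round(3))
M=ctrl.get_image("wrist")["world_from_camera"]
print((m.T@(M[:3,3]-o["ee_pos"])).round(1)); print((m.T@M[:3,:3]).round(3))
print(o["t"])
E
```

```text
[[-0.    -0.972  0.235]
 [-0.001  0.235  0.972]
 [-1.    -0.    -0.001]]
[-161.1   70.9   -0.2]
[[ 0.002 -0.26   0.966]
 [-0.001 -0.966 -0.26 ]
 [ 1.    -0.    -0.002]]
0.15
```

{"name": "send_rows", "arguments": {
  "rows": [
    [0, -30, -26, 0],
    [0, -30, -26, 0],
    [0, -30, -26, 0],
    [0, -30, -26, 0],
    [0, -30, -26, 0],
    [0, -30, -26, 0],
    [0, -30, -26, 0],
    [0, -30, -26, 0]
  ],
  "fingers": 1
}}

```text
t: 0.87
ee_pos: [333.4, 344.9, 220.4]
orientation: [-1.04, 1.306, 1.043]
ft_force: [0.4, 1.7, -0.6]
width: 87.9
```

{"name": "send_rows", "arguments": {
  "rows": [
    [0, -30, -26, 0],
    [0, -30, -26, 0],
    [0, -30, -26, 0],
    [0, -30, -26, 0],
    [0, -30, -26, 0],
    [0, -30, -26, 0],
    [0, -30, -26, 0],
    [0, -10, -10, 0]
  ]
}}

```text
t: 1.53
ee_pos: [513.1, 92.3, 221.0]
orientation: [-1.04, 1.304, 1.04]
ft_force: [0.2, 0.4, 0.1]
width: 87.6
```

{"name": "send_rows", "arguments": {
  "rows": [
    [0, 0, 0, 0.125],
    [0, 0, 0, 0.125],
    [0, 0, 0, 0.125],
    [0, 0, 0, 0.125],
    [0, 0, 0, 0.125],
    [0, 0, 0, 0.125],
    [0, 0, 0, 0.125],
    [0, 0, 0, 0.125],
    [0, 0, 0, 0.125],
    [0, 0, 0, 0.125]
  ]
}}

```text
t: 2.37
ee_pos: [515.3, 85.4, 219.6]
orientation: [-0.07, 1.568, 0.072]
ft_force: [1.3, -0.2, 0.2]
width: 87.8
```

{"name": "send_rows", "arguments": {
  "rows": [
    [0, 0, 0, 0.125],
    [0, 0, 0, 0.125],
    [0, 0, 0, 0.125],
    [0, 0, 0, 0.125],
    [0, 0, 0, 0.125],
    [0, 0, 0, 0.125],
    [0, 0, 0, 0.125],
    [0, 0, 0, 0.125],
    [0, 0, 0, 0.125],
    [0, 0, 0, 0.125]
  ]
}}

```text
t: 3.2
ee_pos: [513.9, 85.3, 218.5]
orientation: [0.902, 1.378, -0.901]
ft_force: [-0.6, 0.3, 0.3]
width: 87.7
```

{"name": "send_rows", "arguments": {
  "rows": [
    [0, 0, 0, 0.125],
    [0, 0, 0, 0.125],
    [0, 0, 0, 0.125],
    [0, 0, 0, 0.05],
    [0, 0, 0, 0]
  ]
}}

```text
t: 3.62
ee_pos: [513.3, 85.1, 217.9]
orientation: [1.225, 1.201, -1.227]
ft_force: [0.6, 1.0, 0.0]
width: 87.8
```

```bash
cat >> h.py <<'E'
from scipy.spatial.transform import Rotation as R
def snap(name,tag):
    from workcell import ctrl
    r=ctrl.get_image(name); np.savez(f"{tag}_{name}.npz",**r); cv2.imwrite(f"pics/{tag}_{name}.png",r["img"][:,:,::-1]); return r
def st():
    from workcell import ctrl
    o=ctrl.get_obs();m=R.from_rotvec(o["orientation"]).as_matrix()
    print("t",round(o["t"],2),"pos",np.round(o["ee_pos"],1),"jaw",round(np.degrees(np.arctan2(m[1,2],m[0,2])),2),"down",m[:,0].round(3),"q6",round(float(o["qpos"][5]),3),"F",np.round(o["ft_force"],1),"M",np.round(o["moment"],2),"w",round(float(o["width"]),1))
    return o,m
E
python3 -c "
from h import *
st(); snap('wrist','b')"
```

```text
t 3.62 pos [513.3  85.1 217.9] jaw -91.27 down [-0.002  0.001 -1.   ] q6 1.733 F [0.6 1.  0. ] M [ 0.02  0.15 -0.02] w 87.8
```

View pics/b_wrist.png

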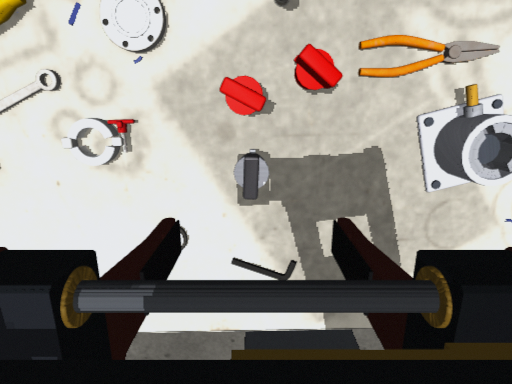

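The wrist view shows the grey bar at (251,177) and the housing at the right edge, (490,150). Measuring the bar.

```bash
python3 - <<'E'
from h import *
r=np.load("b_wrist.npz");im=r["img"][:,:,::-1]
v=cv2.resize(im[135:220,205:305],(800,680)[0:2] if 0 else (700,595),interpolation=cv2.INTER_CUBIC);cv2.imwrite("pics/b_crop.png",v)
d=r["depth"];print(np.round(d[145:210:6,251]))
E
```

```text
[378. 361. 312. 311. 314. 313.   0. 317. 319. 323. 398.]
```

View pics/b_crop.png

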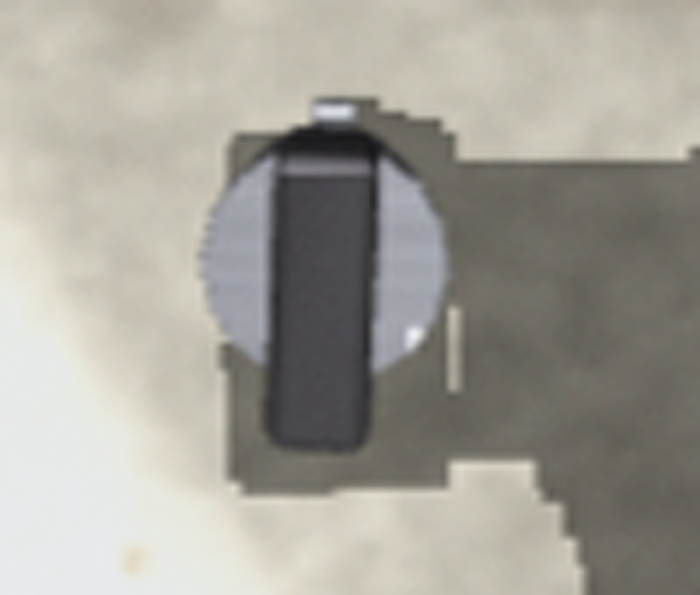

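```bash
python3 - <<'E'
from h import *
r=np.load("b_wrist.npz")
P=lambda u,v:ray(r,205+u/7,135+v/7,72)
c=[P(277,172),P(374,172),P(366,449),P(265,447)]
print(np.round(c,1)); a=(c[0]+c[1])/2;b=(c[2]+c[3])/2;print((a+b)/2,np.degrees(np.arctan2(*(a-b)[1::-1])),np.linalg.norm(a-b),np.linalg.norm(c[0]-c[1]))
E
```

```text
[[533.9  95.8  72. ]
 [533.5  81.6  72. ]
 [491.2  83.7  72. ]
 [491.9  99.   72. ]]
[512.62555109  90.06160562  72.        ] -3.5763305702708443 42.245103872629905 14.203543706787817
```

{"name": "send_rows", "arguments": {
  "rows": [
    [0, 0, -4.7, 0.04],
    [30, 0, 0, 0],
    [30, 0, 0, 0],
    [30, 0, 0, 0],
    [20, 0, 0, 0],
    [0, 0, 0, 0]
  ]
}}

```text
t: 4.17
ee_pos: [516.4, 90.7, 106.9]
orientation: [1.249, 1.184, -1.238]
ft_force: [0.2, -0.6, -0.3]
width: 87.5
```

```bash
python3 - <<'E'
from h import *
st();r=snap('wrist','c')
E
```

```text
t 4.17 pos [516.4  90.7 106.9] jaw -92.72 down [ 0.006  0.002 -1.   ] q6 1.767 F [ 0.2 -0.6 -0.3] M [-0.01  0.17  0.02] w 87.5
```

View pics/c_wrist.png

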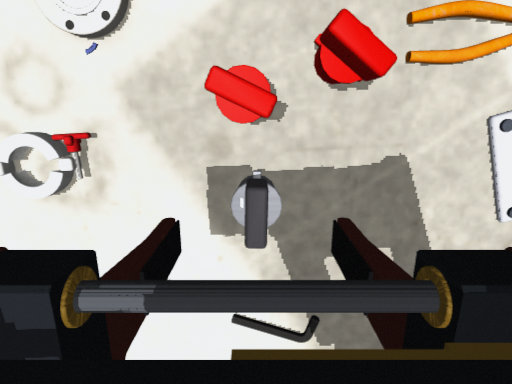

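```bash
python3 - <<'E'
from h import *
r=np.load("c_wrist.npz");im=r["img"][:,:,::-1]
v=cv2.resize(im[165:255,210:310],(660,594),interpolation=cv2.INTER_CUBIC);v=np.clip(v*1.6,0,255).astype(np.uint8);cv2.imwrite("pics/c_crop.png",v)
for i in range(4): st()
E
```

```text
t 4.22 pos [517.   90.8 108.3] jaw -92.73 down [ 0.007  0.002 -1.   ] q6 1.767 F [-0.7  0.3  0.3] M [0.02 0.14 0.06] w 87.8
t 4.22 pos [517.   90.8 108.3] jaw -92.73 down [ 0.007  0.002 -1.   ] q6 1.767 F [-0.7  0.3  0.3] M [0.02 0.14 0.06] w 87.8
t 4.22 pos [517.   90.8 108.3] jaw -92.73 down [ 0.007  0.002 -1.   ] q6 1.767 F [-0.7  0.3  0.3] M [0.02 0.14 0.06] w 87.8
t 4.22 pos [517.   90.8 108.3] jaw -92.73 down [ 0.007  0.002 -1.   ] q6 1.767 F [-0.7  0.3  0.3] M [0.02 0.14 0.06] w 87.8
```

View pics/c_crop.png

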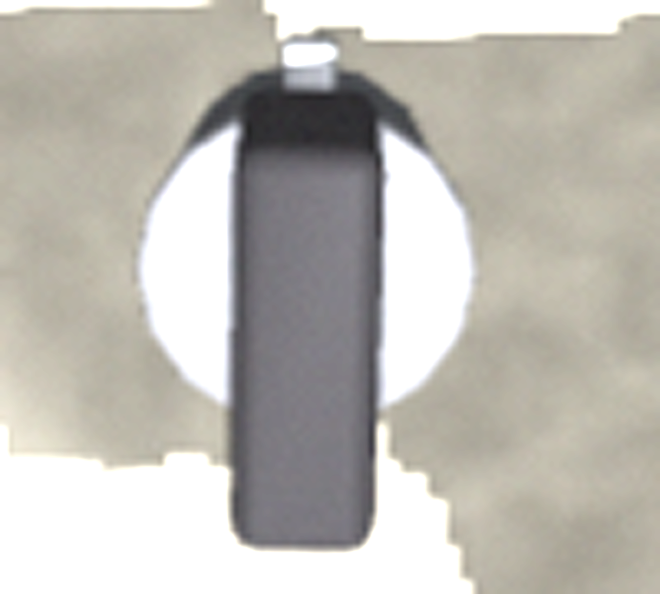

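```bash
python3 - <<'E'
from h import *
r=np.load("c_wrist.npz")
P=lambda u,v,z=72:ray(r,210+u/6.6,165+v/6.6,z)
c=[P(240,148),P(380,150),P(373,549),P(232,547)]
a=(c[0]+c[1])/2;b=(c[2]+c[3])/2;print((a+b)/2,np.degrees(np.arctan2(*(a-b)[1::-1])),np.linalg.norm(a-b),np.linalg.norm(c[0]-c[1]))
print((P(140,268,41)+P(473,272,41))/2)
print("lug end",P(311,55,17))
E
```

```text
[514.33433146  90.11429965  72.        ] -3.74910553890998 44.18507586758789 14.23963664501589
[513.63458969  90.0860765   41.        ]
lug end [534.90554096  88.47849273  17.        ]
```

{"name": "send_rows", "arguments": {
  "rows": [
    [0, -3.3, 0.7, 0.018],
    [16, 0, 0, 0],
    [16, 0, 0, 0],
    [16, 0, 0, 0],
    [10, 0, 0, 0],
    [0, 0, 0, 0]
  ]
}}

```text
t: 4.72
ee_pos: [520.1, 91.2, 57.3]
orientation: [1.272, 1.165, -1.24]
ft_force: [0.6, -0.7, -0.9]
width: 87.8
```

```bash
python3 -c "
from h import *
st()"
```

```text
t 4.72 pos [520.1  91.2  57.3] jaw -93.8 down [ 0.021  0.005 -1.   ] q6 1.786 F [ 0.6 -0.7 -0.9] M [ 0.    0.16 -0.01] w 87.8
```

{"name": "send_rows", "arguments": {
  "rows": [
    [0, -2, 0.4, 0],
    [0, -2, 0.4, 0],
    [0, -2, 0.4, 0],
    [0, 0, 0, 0]
  ]
}}

```text
t: 5.05
ee_pos: [515.5, 90.7, 60.9]
orientation: [1.275, 1.163, -1.236]
ft_force: [-0.3, 1.0, 0.7]
width: 87.8
```

```bash
python3 -c "
from h import *
o,m=st();print(o['qpos'].round(4),o['joint_torque'].round(1))"
```

```text
t 5.05 pos [515.5  90.7  60.9] jaw -93.8 down [ 0.026  0.005 -1.   ] q6 1.786 F [-0.3  1.   0.7] M [-0.01  0.13 -0.02] w 87.8
[0.1506 0.5194 1.9632 0.0023 0.6325 1.786 ] [ -0.  -49.2 -16.8   0.   -0.2   0. ]
```

{"name": "send_rows", "arguments": {
  "rows": [
    [-16, 0, 0, 0],
    [-16, 0, 0, 0],
    [-16, 0, 0, 0],
    [0, 0, 0, 0]
  ]
}}

```text
t: 5.38
ee_pos: [514.0, 90.4, 112.0]
orientation: [1.275, 1.162, -1.235]
ft_force: [0.8, -1.1, 0.2]
width: 87.6
```

```bash
python3 -c "
from h import *
o,m=st();print(o['qpos'].round(4),o['joint_torque'].round(1))"
```

```text
t 5.38 pos [514.   90.4 112. ] jaw -93.8 down [ 0.027  0.005 -1.   ] q6 1.786 F [ 0.8 -1.1  0.2] M [ 0.01  0.12 -0.03] w 87.6
[0.1505 0.4272 1.949  0.002  0.7384 1.7862] [  0.  -46.6 -18.6   0.    0.4   0. ]
```

{"name": "send_rows", "arguments": {
  "rows": [
    [-40, 0, 0, 0],
    [-40, 0, 0, 0]
  ]
}}

```text
t: 5.55
ee_pos: [507.2, 89.2, 185.3]
orientation: [1.267, 1.171, -1.247]
ft_force: [1.1, 0.2, 0.1]
width: 88.0
```

```bash
python3 -c "
from h import *
o,m=st();print(o['qpos'].round(4),o['qvel'].round(3))"
```

```text
t 5.55 pos [507.2  89.2 185.3] jaw -93.81 down [ 0.012  0.003 -1.   ] q6 1.786 F [1.1 0.2 0.1] M [-0.04  0.15  0.01] w 88.0
[1.5020e-01 3.0780e-01 1.9098e+00 1.7000e-03 9.1110e-01 1.7865e+00] [-2.000e-03 -6.860e-01 -2.790e-01 -2.000e-03  1.054e+00  1.000e-03]
```

{"name": "send_rows", "arguments": {
  "rows": [
    [0, 0, 0, 0]
  ]
}}

```text
t: 5.63
ee_pos: [510.5, 89.8, 190.7]
orientation: [1.272, 1.165, -1.239]
ft_force: [1.2, -0.1, 0.7]
width: 87.8
```

```bash
python3 -c "
from h import *
o,m=st();print(o['qpos'].round(4),o['qvel'].round(3))"
```

```text
t 5.63 pos [510.5  89.8 190.7] jaw -93.8 down [ 0.021  0.005 -1.   ] q6 1.786 F [ 1.2 -0.1  0.7] M [0.   0.1  0.06] w 87.8
[1.5030e-01 3.0090e-01 1.9045e+00 1.7000e-03 9.1430e-01 1.7864e+00] [ 0.     0.067  0.053  0.001 -0.086 -0.001]
```

{"name": "send_rows", "arguments": {
  "rows": [
    [40, 0, 0, 0],
    [40, 0, 0, 0]
  ]
}}

```text
t: 5.8
ee_pos: [520.8, 91.5, 118.7]
orientation: [1.285, 1.152, -1.221]
ft_force: [-0.0, -0.5, -0.9]
width: 88.4
```

```bash
python3 -c "
from h import *
o,m=st();print(o['qpos'].round(4),o['qvel'].round(3))"
```

```text
t 5.8 pos [520.8  91.5 118.7] jaw -93.78 down [ 0.044  0.008 -0.999] q6 1.786 F [-0.  -0.5 -0.9] M [0.02 0.25 0.  ] w 88.4
[0.1506 0.4179 1.943  0.002  0.7358 1.7862] [-0.000e+00  7.520e-01  1.790e-01  3.000e-03 -1.056e+00 -1.000e-03]
```

{"name": "send_rows", "arguments": {
  "rows": [
    [0, 0, 0, 0]
  ]
}}

```text
t: 5.88
ee_pos: [517.4, 90.9, 113.4]
orientation: [1.281, 1.156, -1.227]
ft_force: [-1.6, -0.7, -0.1]
width: 87.9
```

```bash
python3 -c "
from h import *
o,m=st();print(o['qpos'].round(4),o['qvel'].round(3))"
```

```text
t 5.88 pos [517.4  90.9 113.4] jaw -93.79 down [ 0.036  0.007 -0.999] q6 1.786 F [-1.6 -0.7 -0.1] M [-0.05  0.18  0.01] w 87.9
[0.1505 0.4254 1.9476 0.002  0.7317 1.7862] [ 0.001 -0.095 -0.036  0.     0.082  0.001]
```

{"name": "send_rows", "arguments": {
  "rows": [
    [0, 40, 0, 0],
    [0, 40, 0, 0],
    [0, 0, 0, 0]
  ]
}}

```text
t: 6.13
ee_pos: [594.0, 85.2, 113.9]
orientation: [1.274, 1.164, -1.235]
ft_force: [1.5, 0.1, 1.2]
width: 88.2
```

```bash
python3 -c "
from h import *
o,m=st();print(o['qpos'].round(4))"
```

```text
t 6.13 pos [594.   85.2 113.9] jaw -93.73 down [ 0.025  0.005 -1.   ] q6 1.755 F [1.5 0.1 1.2] M [0.   0.12 0.01] w 88.2
[0.1213 0.5179 1.7737 0.0032 0.8241 1.7551]
```

{"name": "send_rows", "arguments": {
  "rows": [
    [0, -8, 0, 0],
    [0, -8, 0, 0],
    [0, -8, 0, 0],
    [0, -8, 0, 0],
    [0, -8, 0, 0],
    [0, -8, 0, 0],
    [0, -8, 0, 0],
    [0, -8, 0, 0],
    [0, -8, 0, 0],
    [0, 0, 0, 0]
  ]
}}

```text
t: 6.97
ee_pos: [509.0, 90.3, 114.5]
orientation: [1.271, 1.166, -1.237]
ft_force: [0.2, 0.5, 0.0]
width: 87.7
```

```bash
python3 -c "
from h import *
o,m=st();print(o['qpos'].round(4))"
```

```text
t 6.97 pos [509.   90.3 114.5] jaw -93.7 down [ 0.022  0.005 -1.   ] q6 1.785 F [0.2 0.5 0. ] M [-0.04  0.15  0.05] w 87.7
[0.1515 0.4187 1.9556 0.0026 0.7446 1.785 ]
```

{"name": "send_rows", "arguments": {
  "rows": [
    [-40, 0, 0, 0],
    [-40, 0, 0, 0],
    [-40, 0, 0, 0],
    [0, 0, 0, 0]
  ]
}}

```text
t: 7.3
ee_pos: [503.8, 89.6, 235.2]
orientation: [1.265, 1.172, -1.245]
ft_force: [0.9, 0.4, 0.5]
width: 88.0
```

```bash
python3 -c "
from h import *
o,m=st();print(o['qpos'].round(4))"
```

```text
t 7.3 pos [503.8  89.6 235.2] jaw -93.67 down [ 0.013  0.004 -1.   ] q6 1.786 F [0.9 0.4 0.5] M [ 0.04  0.1  -0.01] w 88.0
[0.1517 0.2347 1.8746 0.002  1.0192 1.7855]
```

{"name": "send_rows", "arguments": {
  "rows": [
    [8, 0, 0, 0],
    [8, 0, 0, 0],
    [8, 0, 0, 0],
    [8, 0, 0, 0],
    [8, 0, 0, 0],
    [8, 0, 0, 0],
    [8, 0, 0, 0],
    [8, 0, 0, 0],
    [8, 0, 0, 0],
    [8, 0, 0, 0]
  ]
}}

```text
t: 8.13
ee_pos: [502.4, 89.5, 142.6]
orientation: [1.262, 1.175, -1.25]
ft_force: [0.1, 0.0, 0.3]
width: 87.8
```

```bash
python3 -c "
from h import *
o,m=st();print(o['qpos'].round(4))"
```

```text
t 8.13 pos [502.4  89.5 142.6] jaw -93.68 down [ 0.007  0.003 -1.   ] q6 1.785 F [0.1 0.  0.3] M [-0.    0.19  0.04] w 87.8
[0.1519 0.3696 1.9446 0.0022 0.8202 1.7854]
```

{"name": "send_rows", "arguments": {
  "rows": [
    [0, 6, 0, 0],
    [0, 4, 0, 0],
    [8, 0, 0, 0],
    [8, 0, 0, 0],
    [8, 0, 0, 0],
    [8, 0, 0, 0],
    [8, 0, 0, 0],
    [8, 0, 0, 0],
    [4, 0, 0, 0],
    [0, 0, 0, 0]
  ]
}}

```text
t: 8.97
ee_pos: [513.7, 88.8, 83.5]
orientation: [1.261, 1.176, -1.251]
ft_force: [-0.3, 0.0, 0.1]
width: 88.0
```

```bash
python3 -c "
from h import *
o,m=st();print(o['qpos'].round(4))"
```

```text
t 8.97 pos [513.7  88.8  83.5] jaw -93.68 down [ 0.006  0.003 -1.   ] q6 1.781 F [-0.3  0.   0.1] M [-0.01  0.15 -0.02] w 88.0
[0.1474 0.483  1.9475 0.0025 0.705  1.7806]
```

{"name": "send_rows", "arguments": {
  "rows": [
    [0, 0, -1.2, 0],
    [7, 0, 0, 0],
    [7, 0, 0, 0],
    [7, 0, 0, 0],
    [7, 0, 0, 0],
    [4, 0, 0, 0],
    [0, 0, 0, 0]
  ]
}}

```text
t: 9.55
ee_pos: [514.4, 90.4, 48.5]
orientation: [1.262, 1.175, -1.25]
ft_force: [-0.0, -0.0, -0.6]
width: 87.4
```

```bash
python3 -c "
from h import *
o,m=st();snap('wrist','d')"
```

```text
t 9.55 pos [514.4  90.4  48.5] jaw -93.67 down [ 0.007  0.003 -1.   ] q6 1.783 F [-0.  -0.  -0.6] M [0.03 0.17 0.05] w 87.4
```

View pics/d_wrist.png

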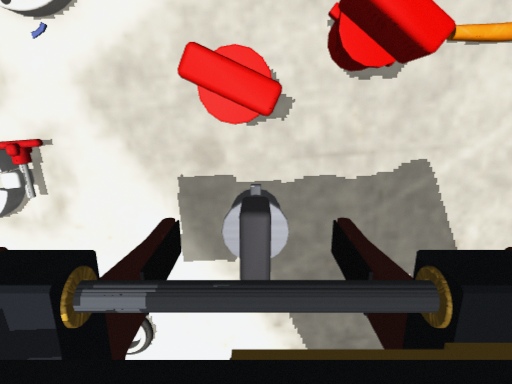

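{"name": "send_rows", "arguments": {
  "rows": [
    [3, 0, 0, 0],
    [0, 0, 0, 0]
  ]
}}

```text
t: 9.77
ee_pos: [514.5, 90.4, 45.5]
orientation: [1.262, 1.175, -1.25]
ft_force: [0.0, -0.8, -0.4]
width: 87.7
```

{"name": "send_rows", "arguments": {
  "rows": [
    [0, 0, 0, 0],
    [0, 0, 0, 0],
    [0, 0, 0, 0],
    [0, 0, 0, 0],
    [0, 0, 0, 0],
    [0, 0, 0, 0],
    [0, 0, 0, 0],
    [0, 0, 0, 0]
  ],
  "fingers": 0
}}

```text
t: 10.43
ee_pos: [515.5, 90.5, 46.7]
orientation: [1.263, 1.174, -1.248]
ft_force: [0.9, -0.9, -0.2]
width: 37.9
```

```bash
python3 -c "
from h import *
o,m=st()"
```

```text
t 10.43 pos [515.5  90.5  46.7] jaw -93.68 down [ 0.009  0.003 -1.   ] q6 1.783 F [ 0.9 -0.9 -0.2] M [ 0.04  0.1  -0.02] w 37.9
```

{"name": "send_rows", "arguments": {
  "rows": [
    [1, -0.5, 0, 0],
    [0, 0, 0, 0],
    [0, 0, 0, 0],
    [0, 0, 0, 0],
    [0, 0, 0, 0],
    [0, 0, 0, 0]
  ]
}}

```text
t: 10.93
ee_pos: [514.9, 90.5, 45.6]
orientation: [1.263, 1.174, -1.248]
ft_force: [-0.8, -0.1, -0.2]
width: 15.8
```

```bash
python3 -c "
from h import *
o,m=st()"
```

```text
t 10.93 pos [514.9  90.5  45.6] jaw -93.67 down [ 0.009  0.003 -1.   ] q6 1.783 F [-0.8 -0.1 -0.2] M [-0.01  0.17  0.02] w 15.8
```

{"name": "send_rows", "arguments": {
  "rows": [
    [-6, 0, 0, 0],
    [-12, 0, 0, 0],
    [-16, 0, 0, 0],
    [-16, 0, 0, 0],
    [-16, 0, 0, 0],
    [-16, 0, 0, 0],
    [-10, 0, 0, 0],
    [0, 0, 0, 0]
  ]
}}

```text
t: 11.6
ee_pos: [511.8, 89.9, 144.8]
orientation: [1.261, 1.176, -1.251]
ft_force: [0.2, 0.4, -1.3]
width: 15.7
```

{"name": "send_rows", "arguments": {
  "rows": [
    [0, 0, 0, -0.1],
    [0, 0, 0, -0.1],
    [0, 0, 0, -0.1],
    [0, 0, 0, -0.1],
    [0, 0, 0, -0.1],
    [0, 0, 0, -0.08],
    [0, 0, 0, 0]
  ]
}}

```text
t: 12.18
ee_pos: [509.9, 89.6, 144.4]
orientation: [0.803, 1.416, -0.797]
ft_force: [0.8, 0.0, -2.9]
width: 15.6
```

```bash
python3 -c "
from h import *
o,m=st();print(m.round(3))"
```

```text
t 12.18 pos [509.9  89.6 144.4] jaw -58.86 down [ 0.004  0.002 -1.   ] q6 1.176 F [ 0.8  0.  -2.9] M [-0.1   0.11 -0.03] w 15.6
[[ 0.004  0.856  0.517]
 [ 0.002  0.517 -0.856]
 [-1.     0.005  0.   ]]
```

{"name": "send_rows", "arguments": {
  "rows": [
    [0, -6, 10, 0],
    [0, -9, 17, 0],
    [0, -9, 17, 0],
    [0, -9, 17, 0],
    [0, -9, 17, 0],
    [0, -9, 17, 0],
    [0, -9, 17, 0],
    [0, -9, 17, 0],
    [0, -6, 12, 0],
    [0, 0, 0, 0]
  ]
}}

```text
t: 13.02
ee_pos: [514.0, -75.7, 140.3]
orientation: [0.821, 1.414, -0.819]
ft_force: [0.8, -0.9, -2.3]
width: 15.6
```

```bash
python3 -c "
from h import *
o,m=st();snap('wrist','e')"
```

```text
t 13.02 pos [514.  -75.7 140.3] jaw -60.28 down [-0.002  0.003 -1.   ] q6 0.88 F [ 0.8 -0.9 -2.3] M [-0.05  0.16  0.01] w 15.6
```

View pics/e_wrist.png

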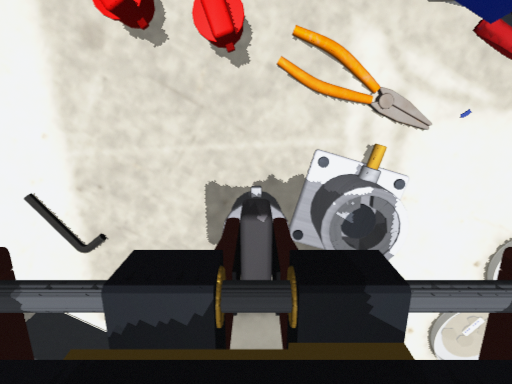

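The ring at (360,225) is partly visible beside the held cartridge. Crop for a closer look.

```bash
python3 - <<'E'
from h import *
r=np.load("e_wrist.npz");im=r["img"][:,:,::-1]
v=cv2.resize(im[160:260,300:420],(720,600),interpolation=cv2.INTER_CUBIC);v=np.clip(v*1.3,0,255).astype(np.uint8);cv2.imwrite("pics/e_crop.png",v)
E
```

```text
(no output)
```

View pics/e_crop.png

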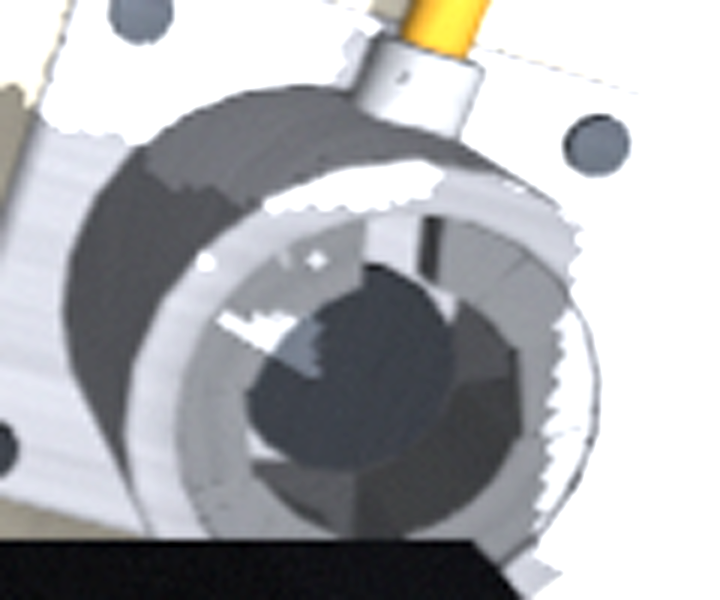

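```bash
python3 - <<'E'
from h import *
from scipy.optimize import least_squares
r=np.load("e_wrist.npz")
P=lambda u,v,z:ray(r,300+u/6,160+v/6,z)
def fit(pts,z,R0=None):
    q=np.array([P(u,v,z)[:2] for u,v in pts])
    f=lambda p:np.hypot(*(q-p[:2]).T)-p[2]
    s=least_squares(f,[534,-170,20],loss='soft_l1');return s.x.round(2),f(s.x).round(1)
print("rim",fit([(128,430),(140,370),(180,285),(265,208),(420,160),(520,190),(575,240),(600,370),(565,500)],62))
print("inner/ring outer",fit([(178,430),(195,350),(250,265),(310,230),(365,213),(440,215),(520,250),(570,300)],60))
print("bore",fit([(520,345),(522,425),(500,480),(480,505),(440,285),(365,262),(300,312),(250,395)],60))
for p in [(365,215),(440,215),(365,262),(440,283)]: print(P(*p,60).round(1))
c=(P(365,215,60)+P(440,215,60))/2
for C in [(534.5,-170.3)]: print(np.degrees(np.arctan2(c[1]-C[1],c[0]-C[0])),c)
E
```

```text
rim (array([ 537.34, -166.35,   33.38]), array([ 1.6,  0. , -0.9, -1.3,  0.4,  0.7,  0.6, -1.8,  0. ]))
inner/ring outer (array([ 535.63, -169.93,   29.2 ]), array([ 0.1, -0.4,  0.4,  0. ,  0.1, -0.2, -0.3,  0.3]))
bore (array([ 535.48, -170.71,   20.29]), array([ 0.1, -0.7,  0.1,  0.6, -0.6,  2.5, -0.1, -0.4]))
[ 557.8 -151.3   60. ]
[ 563.  -160.3   60. ]
[ 552.2 -155.2   60. ]
[ 554.9 -166.1   60. ]
29.26089567047147 [ 560.41564038 -155.78006944   60.        ]
```

```bash
python3 - <<'E'
from h import *
r=np.load("e_wrist.npz");im=r["img"][:,:,::-1]
v=cv2.resize(im[175:255,205:305],(700,560),interpolation=cv2.INTER_CUBIC);v=np.clip(v*1.6,0,255).astype(np.uint8);cv2.imwrite("pics/e_crop2.png",v)
E
```

```text
(no output)
```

View pics/e_crop2.png

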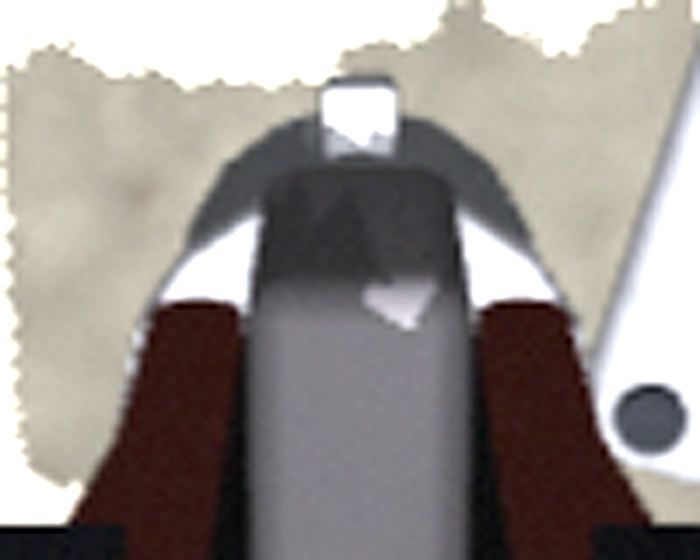

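```bash
python3 - <<'E'
from h import *
r=np.load("e_wrist.npz")
m=R.from_rotvec([0.821,1.414,-0.819]).as_matrix();p=np.array([514.,-75.7,140.3])
z0=140.3-45.6
def L(u,v,z):
    return (m.T@(ray(r,205+u/7,175+v/7,z0+z)-p)).round(2)
print("lug",L(358,86,20),"edges",L(322,90,20),L(397,90,20))
print("bar end",L(360,288,72),L(245,420,72),L(472,420,72))
for q in [(258,217),(215,245),(163,293),(458,215),(510,245),(560,290)]:
    a=L(*q,41);print(a, "axis y", a[1]-np.sqrt(20.5**2-(a[2])**2))
E
```

```text
lug [25.59 22.21  0.45] edges [25.6  21.83 -2.83] [25.58 21.84  4.02]
bar end [-26.41  21.62   0.49] [-26.38  11.98  -7.41] [-26.43  11.99   8.2 ]
[ 4.62 16.51 -7.82] axis y -2.4398707119600154
[  4.63  14.08 -11.41] axis y -2.95120371553344
[  4.65   9.86 -15.81] axis y -3.1896704939243588
[ 4.56 16.7   8.65] axis y -1.8856799714188561
[ 4.55 14.09 12.98] axis y -1.777249289022972
[ 4.54 10.15 17.21] axis y -0.9884873299743866
```

{"name": "send_rows", "arguments": {
  "rows": [
    [0, -2, 6, 0],
    [0, -3, 11, 0],
    [0, -3, 11, 0],
    [0, -3, 11, 0],
    [0, -3, 11, 0],
    [0, -3, 11, 0],
    [0, -3, 11, 0],
    [0, -2, 8, 0],
    [0, 0, 0, 0]
  ]
}}

```text
t: 13.82
ee_pos: [536.3, -161.8, 139.1]
orientation: [0.822, 1.415, -0.82]
ft_force: [-0.0, 0.3, -3.0]
width: 15.9
```

```bash
cat >> h.py <<'E'
def go(x,y):
    o,m=st(); d=m.T@(np.array([x,y,o["ee_pos"][2]])-o["ee_pos"]); print("tool y,z shift",d[1:].round(2))
E
python3 -c "
from h import *
go(536.6,-169.1)"
```

```text
t 13.82 pos [ 536.3 -161.8  139.1] jaw -60.37 down [-0.004  0.003 -1.   ] q6 0.737 F [-0.   0.3 -3. ] M [-0.07  0.12 -0.01] w 15.9
tool y,z shift [-3.35  6.45]
```

{"name": "send_rows", "arguments": {
  "rows": [
    [0, -1.7, 3.2, 0],
    [0, -1.6, 3.2, 0],
    [0, 0, 0, 0],
    [8, 0, 0, 0],
    [8, 0, 0, 0],
    [4, 0, 0, 0],
    [0, 0, 0, 0]
  ]
}}

```text
t: 14.4
ee_pos: [535.7, -169.1, 116.8]
orientation: [0.822, 1.417, -0.82]
ft_force: [-0.6, -0.6, -2.5]
width: 16.1
```

```bash
python3 -c "
from h import *
go(536.6,-169.1)
for n in ['wrist','top','side']: snap(n,'f')
a=cv2.imread('pics/f_top.png')[150:250,320:430];b=cv2.imread('pics/f_side.png')[160:260,310:420]
cv2.imwrite('pics/f_crop.png',np.hstack([cv2.resize(x,(400,364),interpolation=cv2.INTER_CUBIC) for x in (a,b)]))
"
```

```text
t 14.4 pos [ 535.7 -169.1  116.8] jaw -60.39 down [-0.005  0.004 -1.   ] q6 0.724 F [-0.6 -0.6 -2.5] M [-0.1   0.13  0.01] w 16.1
tool y,z shift [0.74 0.47]
```

View pics/f_crop.png

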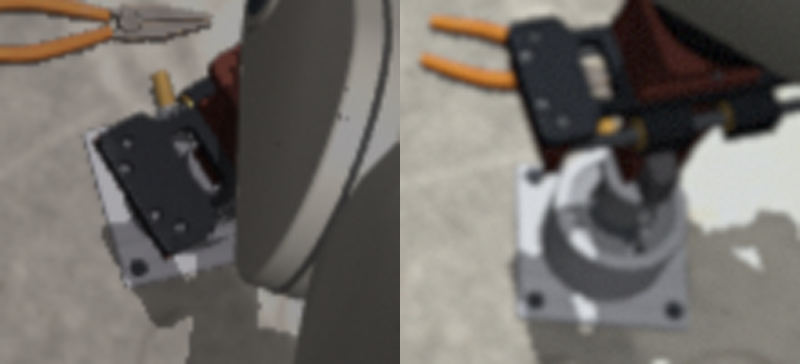

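View pics/f_wrist.png

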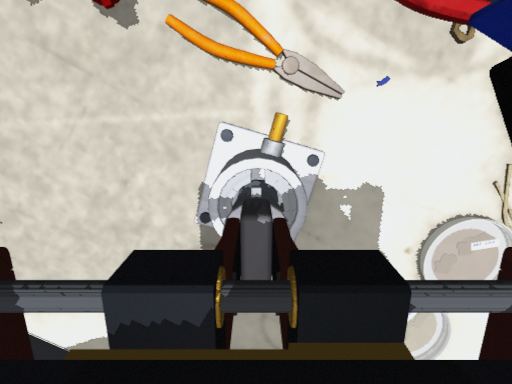

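```bash
python3 -c "
import cv2,numpy as np
a=cv2.imread('pics/f_wrist.png')[145:245,200:320]
cv2.imwrite('pics/f_crop2.png',cv2.resize(a,(720,600),interpolation=cv2.INTER_CUBIC))
"
```

```text
(no output)
```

View pics/f_crop2.png

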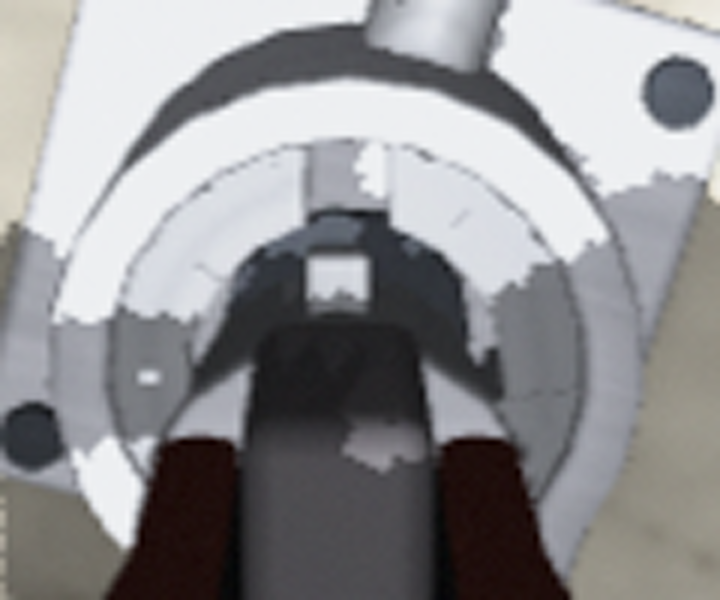

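```bash
python3 - <<'E'
from h import *
r=np.load("f_wrist.npz")
p=np.array([535.7,-169.1,116.8]);m=R.from_rotvec([0.822,1.417,-0.82]).as_matrix()
z0=116.8-45.6
L=lambda u,v,z:(m.T@(ray(r,200+u/6,145+v/6,z)-p))
print("slot edges",[L(*q,60).round(2) for q in [(305,150),(305,205),(390,150),(390,210)]])
print("lug",L(305,258,z0+20).round(2),L(372,258,z0+20).round(2))
q=np.array([L(*a,60)[1:] for a in [(110,350),(130,280),(180,215),(250,162),(305,148),(395,145),(460,165),(520,215),(565,280),(582,350),(575,410)]])
from scipy.optimize import least_squares
f=lambda c:np.hypot(*(q-c[:2]).T)-c[2]
s=least_squares(f,[0,0,29]);print("ring c (tool y,z),R",s.x.round(2),f(s.x).round(1))
d=[L(*a,z0+41)[1:] for a in [(245,365),(205,400),(175,435),(425,365),(460,385),(500,420)]];d=np.array(d)
g=lambda c:np.hypot(*(d-c[:2]).T)-20.5
s=least_squares(g,[0,0]);print("disc",s.x.round(2),g(s.x).round(1))
E
```

```text
slot edges [array([56.76, 27.32, -3.4 ]), array([56.78, 20.41, -3.44]), array([56.7 , 27.32,  6.99]), array([56.72, 19.78,  7.05])]
lug [25.57 21.83 -2.97] [25.53 21.83  4.16]
ring c (tool y,z),R [-1.35  1.78 29.67] [ 0.4  0.  -0.6  0.  -0.3  0.2  0.5 -0.1  0.1  0.1 -0.3]
disc [-2.25  0.88] [ 0.6 -0.2 -0.4  0.1 -0.1 -0.2]
```

The wrist view shows the slot edges at crop u=305 and 390, parallel to the bar. The lug is about 1.1 mm left of the slot's middle. I correct that, then descend gently.

{"name": "send_rows", "arguments": {
  "rows": [
    [0, 0.8, 1.1, 0],
    [0, 0, 0, 0],
    [4, 0, 0, 0],
    [4, 0, 0, 0],
    [4, 0, 0, 0],
    [3, 0, 0, 0],
    [0, 0, 0, 0]
  ]
}}

```text
t: 15.13
ee_pos: [538.7, -170.0, 102.4]
orientation: [0.822, 1.413, -0.819]
ft_force: [-0.8, 0.1, -2.5]
width: 15.8
```

```bash
python3 -c "
from h import *
go(536.9,-169.5)
snap('wrist','g')
a=cv2.imread('pics/g_wrist.png')[145:265,190:334]
cv2.imwrite('pics/g_crop2.png',cv2.resize(a,(720,600),interpolation=cv2.INTER_CUBIC))
"
```

```text
t 15.13 pos [ 538.7 -170.   102.4] jaw -60.37 down [-0.001  0.003 -1.   ] q6 0.723 F [-0.8  0.1 -2.5] M [-0.01  0.12 -0.01] w 15.8
tool y,z shift [-1.33 -1.31]
```

View pics/g_crop2.png

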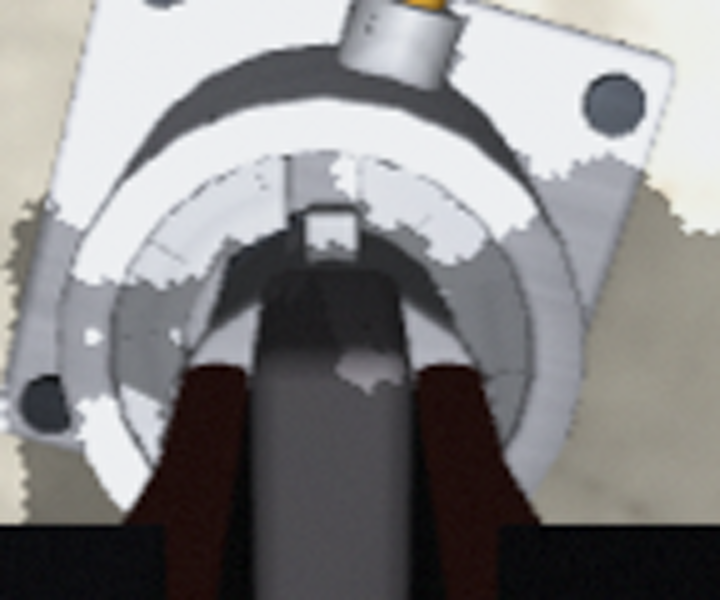

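{"name": "send_rows", "arguments": {
  "rows": [
    [0, -1.2, -1.1, 0],
    [0, 0, 0, 0],
    [3, 0, 0, 0],
    [0, 0, 0, 0]
  ]
}}

```text
t: 15.52
ee_pos: [537.0, -169.6, 99.4]
orientation: [0.822, 1.413, -0.819]
ft_force: [0.0, 1.5, -2.2]
width: 15.7
```

```bash
python3 -c "
from h import *
go(536.9,-169.5)
snap('wrist','h')
a=cv2.imread('pics/h_wrist.png')[145:265,190:334]
cv2.imwrite('pics/h_crop2.png',cv2.resize(a,(720,600),interpolation=cv2.INTER_CUBIC))
"
```

```text
t 15.52 pos [ 537.  -169.6   99.4] jaw -60.37 down [-0.001  0.003 -1.   ] q6 0.723 F [ 0.   1.5 -2.2] M [-0.03  0.12 -0.01] w 15.7
tool y,z shift [-0.03 -0.17]
```

View pics/h_crop2.png

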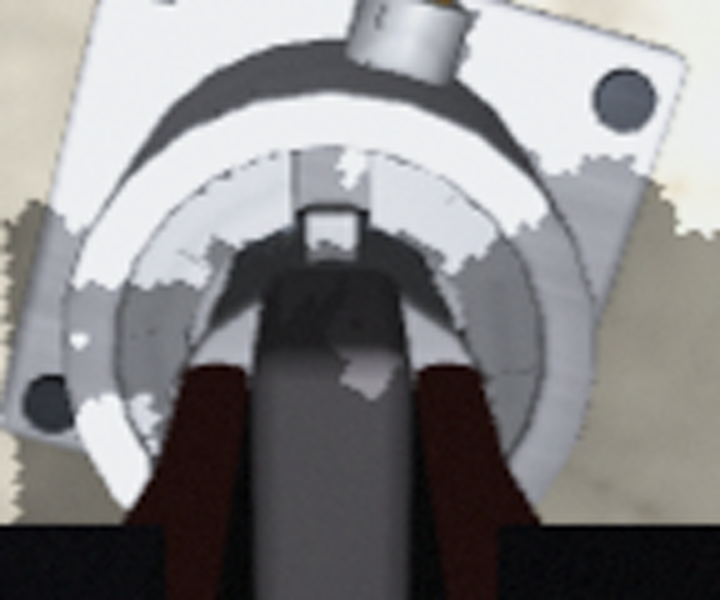

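Lug and slot are now centred on each other (both at u≈331). Descending.

{"name": "send_rows", "arguments": {
  "rows": [
    [2, 0, 0, 0],
    [2, 0, 0, 0],
    [2, 0, 0, 0],
    [1, 0, 0, 0],
    [0, 0, 0, 0]
  ]
}}

```text
t: 15.98
ee_pos: [537.5, -169.8, 92.1]
orientation: [0.822, 1.411, -0.819]
ft_force: [1.0, -0.1, -2.6]
width: 16.0
```

```bash
python3 -c "
from h import *
go(536.9,-169.5)"
```

```text
t 15.98 pos [ 537.5 -169.8   92.1] jaw -60.37 down [ 0.     0.002 -1.   ] q6 0.723 F [ 1.  -0.1 -2.6] M [-0.05  0.14 -0.04] w 16.0
tool y,z shift [-0.38 -0.56]
```

{"name": "send_rows", "arguments": {
  "rows": [
    [1, 0, 0, 0],
    [1, 0, 0, 0],
    [1, 0, 0, 0],
    [0, 0, 0, 0]
  ]
}}

```text
t: 16.32
ee_pos: [537.5, -169.8, 88.7]
orientation: [0.822, 1.412, -0.819]
ft_force: [0.5, -0.3, -2.8]
width: 16.0
```

```bash
python3 -c "
from h import *
go(536.9,-169.5)"
```

```text
t 16.32 pos [ 537.5 -169.8   88.7] jaw -60.38 down [ 0.     0.002 -1.   ] q6 0.723 F [ 0.5 -0.3 -2.8] M [-0.06  0.12  0.01] w 16.0
tool y,z shift [-0.38 -0.51]
```

Lugs are down in the slots with no contact force. Pushing in against the spring.

{"name": "send_rows", "arguments": {
  "rows": [
    [1.5, -0.3, -0.3, 0],
    [1.5, 0, 0, 0],
    [1.5, 0, 0, 0],
    [1, 0, 0, 0]
  ]
}}

```text
t: 16.65
ee_pos: [537.6, -169.8, 84.3]
orientation: [0.822, 1.411, -0.818]
ft_force: [-1.5, 0.5, 4.7]
width: 16.0
```

```bash
python3 -c "
from h import *
go(536.9,-169.5)"
```

```text
t 16.65 pos [ 537.6 -169.8   84.3] jaw -60.37 down [ 0.001  0.002 -1.   ] q6 0.723 F [-1.5  0.5  4.7] M [ 0.14  0.48 -0.  ] w 16.0
tool y,z shift [-0.44 -0.57]
```

{"name": "send_rows", "arguments": {
  "rows": [
    [1.5, 0, 0, 0],
    [1.5, 0, 0, 0],
    [1.5, 0, 0, 0],
    [1, 0, 0, 0]
  ]
}}

```text
t: 16.98
ee_pos: [537.6, -169.8, 79.7]
orientation: [0.822, 1.41, -0.818]
ft_force: [-2.4, 1.0, 7.3]
width: 15.8
```

```bash
python3 -c "
from h import *
go(536.9,-169.5)"
```

```text
t 16.98 pos [ 537.6 -169.8   79.7] jaw -60.37 down [ 0.001  0.002 -1.   ] q6 0.723 F [-2.4  1.   7.3] M [0.09 0.69 0.  ] w 15.8
tool y,z shift [-0.48 -0.59]
```

{"name": "send_rows", "arguments": {
  "rows": [
    [1.5, -0.2, -0.2, 0],
    [1.5, 0, 0, 0],
    [1.5, 0, 0, 0],
    [1.5, 0, 0, 0]
  ]
}}

```text
t: 17.32
ee_pos: [537.6, -169.8, 75.6]
orientation: [0.822, 1.41, -0.818]
ft_force: [-3.0, 2.0, 10.9]
width: 15.6
```

```bash
python3 -c "
from h import *
go(536.9,-169.5)"
```

```text
t 17.32 pos [ 537.6 -169.8   75.6] jaw -60.37 down [ 0.002  0.002 -1.   ] q6 0.723 F [-3.   2.  10.9] M [ 0.25  0.88 -0.02] w 15.6
tool y,z shift [-0.45 -0.59]
```

{"name": "send_rows", "arguments": {
  "rows": [
    [1.2, -0.2, -0.3, 0],
    [0.4, 0.05, 0.2, 0.08],
    [0.4, 0.05, 0.2, 0.08]
  ]
}}

```text
t: 17.57
ee_pos: [538.4, -170.2, 75.5]
orientation: [0.947, 1.354, -0.941]
ft_force: [-3.8, 0.8, 10.4]
width: 15.4
```

```bash
cat >> h.py <<'E'
def ax():
    o,m=st(); a,b=-1.8,0.6
    m0=R.from_rotvec([0.822,1.413,-0.819]).as_matrix(); C=np.array([536.9,-169.5,0])+m0@[0,a,b]
    p=o["ee_pos"]; v=C-(p+m@[0,a,b]); v[2]=0
    d=m.T@v; print("axis err tool y,z",d[1:].round(2),"turned",round(np.degrees(np.arctan2(m0[1,2],m0[0,2])-np.arctan2(m[1,2],m[0,2])),1))
E
python3 -c "
from h import *
ax()"
```

```text
t 17.57 pos [ 538.4 -170.2   75.5] jaw -69.71 down [ 0.004  0.001 -1.   ] q6 0.885 F [-3.8  0.8 10.4] M [0.3  0.73 0.07] w 15.4
axis err tool y,z [-1.05 -0.85] turned 9.4
```

{"name": "send_rows", "arguments": {
  "rows": [
    [0.8, -0.5, -0.4, 0.08],
    [0.5, -0.3, -0.2, 0.08],
    [0.5, 0, 0.1, 0.08]
  ]
}}

```text
t: 17.82
ee_pos: [538.7, -170.1, 76.0]
orientation: [1.137, 1.251, -1.129]
ft_force: [-3.2, 1.9, 10.4]
width: 15.4
```

```bash
python3 -c "
from h import *
ax()"
```

```text
t 17.82 pos [ 538.7 -170.1   76. ] jaw -84.13 down [ 0.007  0.001 -1.   ] q6 1.137 F [-3.2  1.9 10.4] M [0.46 0.91 0.14] w 15.4
axis err tool y,z [-1.3  -0.05] turned 23.8
```

{"name": "send_rows", "arguments": {
  "rows": [
    [1.3, -0.7, 0.1, 0.08],
    [1.2, -0.6, 0.1, 0.08],
    [1.0, -0.4, 0.1, 0.08]
  ]
}}

```text
t: 18.07
ee_pos: [538.6, -170.5, 75.1]
orientation: [1.323, 1.128, -1.31]
ft_force: [-3.4, 1.3, 10.8]
width: 15.7
```

```bash
python3 -c "
from h import *
ax()"
```

```text
t 18.07 pos [ 538.6 -170.5   75.1] jaw -98.54 down [ 0.01 -0.   -1.  ] q6 1.387 F [-3.4  1.3 10.8] M [0.27 0.82 0.13] w 15.7
axis err tool y,z [-1.04  0.26] turned 38.2
```

{"name": "send_rows", "arguments": {
  "rows": [
    [1.3, -0.7, 0.2, 0.08],
    [1.1, -0.6, 0.2, 0.08],
    [1.0, -0.5, 0.2, 0.08]
  ]
}}

```text
t: 18.32
ee_pos: [538.4, -170.9, 74.4]
orientation: [1.505, 0.983, -1.486]
ft_force: [-2.9, 1.2, 11.6]
width: 15.5
```

```bash
python3 -c "
from h import *
ax()"
```

```text
t 18.32 pos [ 538.4 -170.9   74.4] jaw -112.94 down [ 0.014 -0.001 -1.   ] q6 1.638 F [-2.9  1.2 11.6] M [0.21 0.85 0.11] w 15.5
axis err tool y,z [-0.74  0.44] turned 52.6
```

{"name": "send_rows", "arguments": {
  "rows": [
    [1.0, -0.6, 0.4, 0.08],
    [0.9, -0.5, 0.3, 0.08],
    [0.9, -0.4, 0.3, 0.08]
  ]
}}

```text
t: 18.57
ee_pos: [538.1, -171.4, 74.2]
orientation: [1.681, 0.816, -1.655]
ft_force: [-3.4, 1.7, 11.1]
width: 16.1
```

```bash
python3 -c "
from h import *
ax()"
```

```text
t 18.57 pos [ 538.1 -171.4   74.2] jaw -127.34 down [ 0.017 -0.003 -1.   ] q6 1.888 F [-3.4  1.7 11.1] M [0.27 0.82 0.2 ] w 16.1
axis err tool y,z [-0.48  0.48] turned 67.0
```

{"name": "send_rows", "arguments": {
  "rows": [
    [0.9, -0.4, 0.4, 0.08],
    [0.9, -0.4, 0.4, 0.08],
    [0.7, -0.3, 0.3, 0.05]
  ]
}}

```text
t: 18.82
ee_pos: [537.8, -171.8, 74.3]
orientation: [1.83, 0.65, -1.797]
ft_force: [-4.0, 1.2, 9.8]
width: 16.1
```

```bash
python3 -c "
from h import *
ax()"
```

```text
t 18.82 pos [ 537.8 -171.8   74.3] jaw -140.02 down [ 0.019 -0.004 -1.   ] q6 2.109 F [-4.   1.2  9.8] M [0.26 0.81 0.14] w 16.1
axis err tool y,z [-0.26  0.51] turned 79.7
```

{"name": "send_rows", "arguments": {
  "rows": [
    [0.5, -0.2, 0.2, 0.03],
    [0.5, -0.1, 0.1, 0.03]
  ]
}}

```text
t: 18.98
ee_pos: [537.7, -171.8, 74.7]
orientation: [1.872, 0.598, -1.837]
ft_force: [-2.7, 0.3, 9.5]
width: 15.9
```

```bash
python3 -c "
from h import *
ax()"
```

```text
t 18.98 pos [ 537.7 -171.8   74.7] jaw -143.67 down [ 0.02  -0.004 -1.   ] q6 2.173 F [-2.7  0.3  9.5] M [0.26 0.92 0.15] w 15.9
axis err tool y,z [-0.16  0.52] turned 83.3
```

{"name": "send_rows", "arguments": {
  "rows": [
    [0.7, -0.1, 0.2, 0.03],
    [0.6, -0.1, 0.1, 0.03]
  ]
}}

```text
t: 19.15
ee_pos: [537.6, -171.9, 74.9]
orientation: [1.911, 0.546, -1.875]
ft_force: [-4.2, 1.1, 9.8]
width: 15.8
```

```bash
python3 -c "
from h import *
ax()"
```

```text
t 19.15 pos [ 537.6 -171.9   74.9] jaw -147.23 down [ 0.021 -0.005 -1.   ] q6 2.235 F [-4.2  1.1  9.8] M [0.11 0.93 0.17] w 15.8
axis err tool y,z [-0.15  0.52] turned 86.9
```

{"name": "send_rows", "arguments": {
  "rows": [
    [0.6, -0.1, 0.2, 0.03],
    [0.6, 0, 0.1, 0.02]
  ]
}}

```text
t: 19.32
ee_pos: [536.9, -172.3, 74.8]
orientation: [1.942, 0.502, -1.907]
ft_force: [-4.3, 1.2, 10.0]
width: 15.9
```

```bash
python3 -c "
from h import *
ax();snap('wrist','k')
a=cv2.imread('pics/k_wrist.png')[145:265,190:334]
cv2.imwrite('pics/k_crop.png',cv2.resize(a,(720,600),interpolation=cv2.INTER_CUBIC))
"
```

```text
t 19.32 pos [ 536.9 -172.3   74.8] jaw -150.17 down [ 0.02  -0.006 -1.   ] q6 2.287 F [-4.3  1.2 10. ] M [0.05 1.08 0.28] w 15.9
axis err tool y,z [-0.04 -0.19] turned 89.8
```

View pics/k_crop.png

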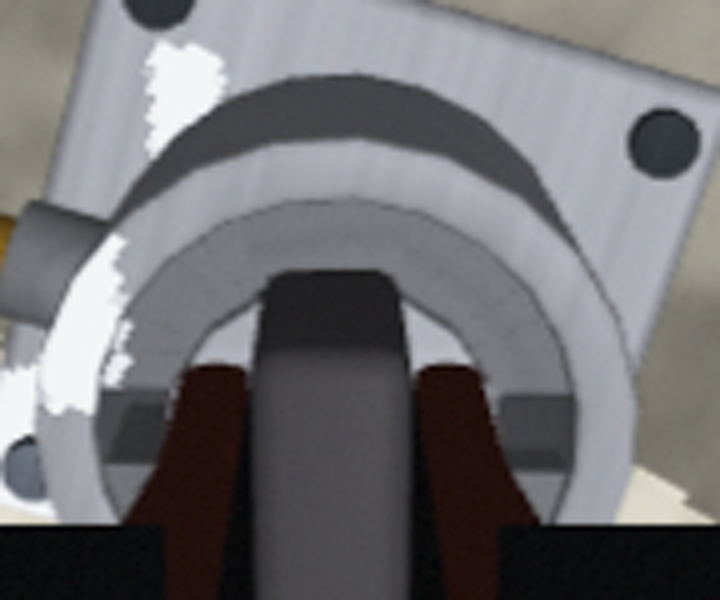

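The slots lie 90° from the bar and the moment is rising (0.28 N m), so it is at the stop. I back off slightly, then ease the push.

{"name": "send_rows", "arguments": {
  "rows": [
    [0.4, 0, -0.1, -0.04],
    [0.2, 0, -0.1, -0.04],
    [0, 0, 0, 0]
  ]
}}

```text
t: 19.62
ee_pos: [537.3, -172.2, 76.2]
orientation: [1.891, 0.571, -1.856]
ft_force: [-3.7, 1.2, 9.2]
width: 16.0
```

```bash
python3 -c "
from h import *
ax()"
```

```text
t 19.62 pos [ 537.3 -172.2   76.2] jaw -145.47 down [ 0.021 -0.006 -1.   ] q6 2.205 F [-3.7  1.2  9.2] M [ 0.23  1.04 -0.03] w 16.0
axis err tool y,z [-0.2   0.08] turned 85.1
```

{"name": "send_rows", "arguments": {
  "rows": [
    [-1.0, 0, 0, 0],
    [-1.0, 0, 0, 0],
    [-1, 0, 0, 0]
  ]
}}

```text
t: 19.87
ee_pos: [537.2, -172.1, 80.7]
orientation: [1.891, 0.571, -1.856]
ft_force: [-2.4, 1.2, 6.3]
width: 15.8
```

```bash
python3 -c "
from h import *
ax()"
```

```text
t 19.87 pos [ 537.2 -172.1   80.7] jaw -145.45 down [ 0.02  -0.006 -1.   ] q6 2.205 F [-2.4  1.2  6.3] M [ 0.17  0.67 -0.09] w 15.8
axis err tool y,z [-0.12  0.03] turned 85.1
```

{"name": "send_rows", "arguments": {
  "rows": [
    [-0.6, 0, 0, 0],
    [0, 0, 0, 0]
  ]
}}

```text
t: 20.03
ee_pos: [537.2, -172.1, 81.5]
orientation: [1.891, 0.571, -1.856]
ft_force: [0.3, -0.6, -1.4]
width: 15.5
```

```bash
python3 -c "
from h import *
ax()"
```

```text
t 20.03 pos [ 537.2 -172.1   81.5] jaw -145.45 down [ 0.021 -0.006 -1.   ] q6 2.205 F [ 0.3 -0.6 -1.4] M [ 0.15  0.34 -0.01] w 15.5
axis err tool y,z [-0.1   0.03] turned 85.1
```

{"name": "send_rows", "arguments": {
  "rows": [
    [0, 0, 0, 0],
    [0, 0, 0, 0],
    [0, 0, 0, 0],
    [0, 0, 0, 0],
    [0, 0, 0, 0],
    [0, 0, 0, 0]
  ],
  "fingers": 0.5
}}

```text
t: 20.53
ee_pos: [538.0, -172.4, 80.7]
orientation: [1.892, 0.57, -1.854]
ft_force: [-0.3, -0.5, 0.3]
width: 43.8
```

{"name": "send_rows", "arguments": {
  "rows": [
    [-5, 0, 0, 0],
    [-10, 0, 0, 0],
    [-15, 0, 0, 0],
    [-20, 0, 0, 0],
    [-20, 0, 0, 0],
    [-20, 0, 0, 0],
    [-20, 0, 0, 0],
    [0, 0, 0, 0]
  ]
}}

```text
t: 21.2
ee_pos: [534.9, -171.5, 199.2]
orientation: [1.891, 0.571, -1.855]
ft_force: [-0.2, -0.4, 0.4]
width: 44.0
```

```bash
python3 -c "
from h import *
ax();snap('wrist','m');snap('side','m')
a=cv2.imread('pics/m_wrist.png')
cv2.imwrite('pics/m_crop.png',cv2.resize(a[130:250,180:324],(720,600),interpolation=cv2.INTER_CUBIC))
"
```

```text
t 21.2 pos [ 534.9 -171.5  199.2] jaw -145.45 down [ 0.021 -0.006 -1.   ] q6 2.206 F [-0.2 -0.4  0.4] M [0.08 0.08 0.01] w 44.0
axis err tool y,z [ 1.74 -1.55] turned 85.1
```

View pics/m_wrist.png

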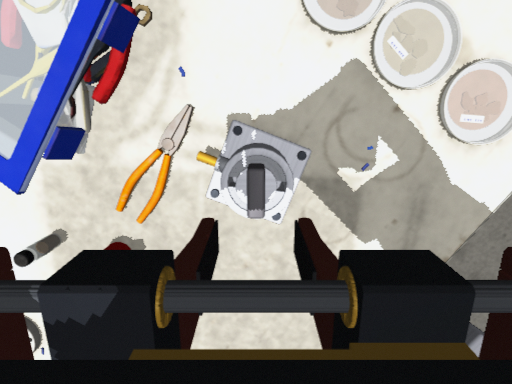

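View pics/m_side.png

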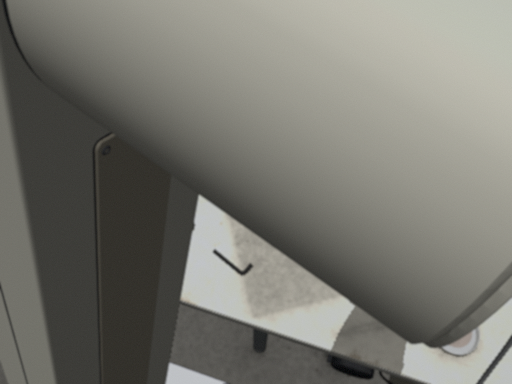

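```bash
python3 - <<'E'
from h import *
r=np.load("m_wrist.npz");d=r["depth"];M=r["world_from_camera"]
def z(u,v):
    p=np.linalg.inv(r["mtx"])@[u,v,1]*d[v,u];return (M[:3,:3]@p+M[:3,3]).round(1)
for q in [(256,180),(256,190),(256,200),(240,155),(272,160),(222,185),(243,190),(270,190),(292,180),(240,135)]: print(q,z(*q))
E
```

```text
(256, 180) [ 543.2 -182.3  106.5]
(256, 190) [ 538.3 -175.2  107.6]
(256, 200) [ 533.1 -167.6  106.9]
(240, 155) [ 565.7 -185.9   61.6]
(272, 160) [ 536.2 -199.6   58.1]
(222, 185) [ 563.8 -149.9   61.1]
(243, 190) [ 544.6 -161.2   75.6]
(270, 190) [ 522.7 -176.    74.7]
(292, 180) [ 508.1 -194.7   61. ]
(240, 135) [ 577.6 -197.3    6. ]
```

View pics/m_crop.png

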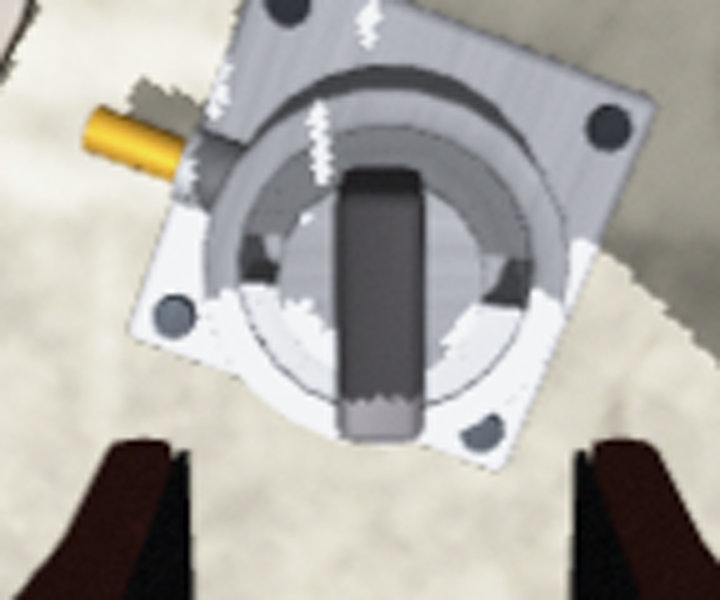

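The bar top is at about 107 mm (108 expected when locked, 115 or more if not). The bar stands about 85° from the slots, and the gripper is clear. Handing in.

```bash
python3 -c "
from workcell import ctrl
print(ctrl.close_job())"
```

```text
the job is handed in; nothing more can be done
None
```

The cartridge is fitted and locked in the housing, and I handed the job in at about 21 s of the 72 s allowed.

- **What I did:** I gripped the grey cartridge by its bar and aligned its lugs with the ring's slots using the wrist camera. I lowered it gently, and the lugs went in with no contact force. I pushed it down against the spring, turned it clockwise to the stop, backed off about 5°, and eased the push. Then I let go and lifted clear.
- **Force and height:** The push on the tool eased from about 10 N to none as the cartridge rose into the notches. The TCP stood at 81.5 mm, where 81.6 was expected for a locked cartridge. The largest force I read at the wrist was about 12 N.
- **Position after release:** The bar top measured about 107 mm (108 expected when locked). The disc top measured 75–76 mm against an expected 77, which is within the camera's accuracy. The bar stands about 85° clockwise of the slots.
- **Not checked:** I made no pull or turn-back test of the lock. The arm blocked most of the last side view, so the bystanders were not all checked again at the end. Nothing but the cartridge was touched on purpose.

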